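# Close a test cartridge, tip it back and slide it into the reader

## Robot

A 6-joint arm with a two-finger parallel gripper is mounted at the origin on a cart in front of the work surface, level with it; the furniture and walls round the work are solid. World frame = base frame: x ahead of the robot, y to its left, z up, the work surface at z = 0. Lengths are in m, angles in rad, forces in N, time in s.
With the tool pointing down it reaches from about 0.325 to 1 m from the base axis. Payload 5.1 kg.
Tool frame: the origin (TCP) lies at the very end of the fingers, on their centre line; the grasp point (between the pads) lies 19 mm behind it; z points along the fingers, y is the line along which they close (so a half turn about z gives the same grasp; the last joint's range is limited). The gripper opens to 85 mm and grips with 20 to 120 N. Pads are 22 mm wide; open, the fingers measure 114 mm over their backs; the gripper's body (76 mm by 85 mm) begins 54 mm behind the grasp point. The pads swing forward as they close: fully open they stand 13 mm farther back than shut.
Start: joints at [-1.198, 0.124, 1.65, -0, 1.367, -0.083], TCP at [0.286, -0.584, 0.195] pointing down, gripper open.
Joint ranges: [-2.61, 2.61], [-1.02, 2.33], [0.03, 2.71], [-1.35, 4.49], [0.32, 2.68], [-2.91, 2.91]. Speed limits (rad/s): [2.57, 2.57, 3.14, 3.14, 3.14, 3.14].

## Interface

Orientations are given as a rotation vector (axis times angle).
In Python, from bench import bot gives the robot as it stands.
- The arm moves only by the tool move_tool, called after "Call:" as a command line: name --pt "numbers of a row" for each row, then --argument value for the rest. Schema: {"type":"object","properties":{"motion":{"type":"array","items":{"type":"array","prefixItems":[{"type":"array","items":{"type":"number"},"minItems":3,"maxItems":3},{"type":"number"},{"type":"number"}],"minItems":3,"maxItems":3},"minItems":1,"maxItems":8},"only":{"type":"string"},"quiet":{"type":"boolean"},"lines":{"type":"string"}},"required":["motion"],"additionalProperties":false}. motion is a list of rows, 1 to 8 of them, each written [[dx, dy, dz], turn, opening]: dx, dy, dz in units of 25 mm, then a turn about the tool's z in rad, then the opening from 0.0 (shut) to 1.0 (fully open); each row shifts and turns the commanded pose from where the row before left it, along the tool's axes as they then stand; what a row does not reach is not made up. A row lasts 1/10 s, in which the tool goes at most 0.05 m and 0.15 rad, less where a joint would pass 70% of its speed; a pose out of reach is approached as far as the arm can. The fingers move at their own pace and stop on an object; the grip force is fixed at half the most. Time passes only in rows, so rows that do not move let the fingers close. The tool returns the time, the measured TCP pose, the force, the opening and the grip force at its end. only (a regular expression) keeps the lines of the reply that match it, lines (a string "A,B") keeps lines A to B, and quiet returns only ok. Input that does not fit is refused with a message, and nothing moves.
- bot.observe(): the state, without advancing time (a new reading comes with each control period).
- bot.camera(name): name is "side" or "top"; returns a dict with "color" (420x560x3 uint8, red, green, blue), "fx", "fy", "cx", "cy" (pixels), "k1" (the pictures are not rectified: a ray, as slopes to the right and down, at radius r is drawn at 1 + k1 r^2 times it, then the intrinsics apply), "rvec" (rotation vector, rad) and "tvec" (3), from world to camera coordinates, as OpenCV has them. Camera axes: x right, y down, z forward; pixel columns grow to the right and rows downward; lengths in m; the calibration is good to about 2 mm. A picture is of the moment at which its call begins. There is no depth.
- bot.close_job(): hands the job in; it is judged then, once.
The state is a dict: "time": time; "joints": joint angles; "dq": joint speeds; "effort": joint torques, N m; "position": TCP position; "tcp_rot": TCP orientation; "force": force on the tool from outside, world axes, zero at the start; "moment": the same for the moment, N m; "grip_width": opening from 0.0 (shut) to 1.0 (fully open); "finger_force": force on a finger pad.
Only numpy, scipy, OpenCV 4.12 (cv2) and the standard library are available. Lean on these libraries where they do the work, as an engineer would, in place of code of your own. Each camera call takes 0.05 s, during which the arm holds its last target. There are 200 camera calls.

## Task

Two test cartridges stand upright in the loading tray of the white cartridge reader, and one has its cap standing open. Working only by pushing with the fingertips, picking nothing up, flip that cap over and press it fully shut, then push this cartridge over backwards so that it lies on its back in its lane with the printed code up, and push it along the lane into its bay until it stops. Leave the other cartridge standing in its place and the things on the bench undisturbed.

Things in the scene. Friction and masses are not known exactly. Their poses are not given: they have to be found in the camera images.
- reader: White bench-top reader, fixed, 260 long (x) x 152 wide (y) mm. x runs level from its loading side into the machine, y to its left, z up. Origin on the worktop midway between two lanes, below the back edge of their nests. Lanes at y = +42 and -42 mm, each 42 mm wide between walls. Behind x = 122 mm a display panel slopes up to z = 102 mm.
- edge_left (a point): Reader frame x 0, y +42, z 12 mm: middle of the 4 mm step, over which a cartridge tips, of the left lane. Before it the nest, x = -47 to 0, floor z = 8 mm, front wall (x = -54 to -47) and side walls up to z = 36 mm. Behind it the tray floor at z = 12 mm, rails up to z = 24 mm.
- stop_left (a point): Reader frame x 122, y +42, z 34 mm: the stop, the end wall of the left bay. The bay starts at x = 78 mm; its roof lies from z = 63 to 70 mm and covers x = 78 to 122 mm; the display panel rises behind. Pushed home, the shut cap meets this wall, and the cartridge's foot is at about x = 60 mm, 18 mm outside the bay.
- edge_right (a point): Reader frame x 0, y -42, z 12 mm: middle of the 4 mm step, over which a cartridge tips, of the right lane. Before it the nest, x = -47 to 0, floor z = 8 mm, front wall (x = -54 to -47) and side walls up to z = 36 mm. Behind it the tray floor at z = 12 mm, rails up to z = 24 mm.
- stop_right (a point): Reader frame x 122, y -42, z 34 mm: the stop, the end wall of the right bay. The bay starts at x = 78 mm; its roof lies from z = 63 to 70 mm and covers x = 78 to 122 mm; the display panel rises behind. Pushed home, the shut cap meets this wall, and the cartridge's foot is at about x = 60 mm, 18 mm outside the bay.
- cart: The cartridge to load: white, orange hinged cap standing open, 40-85 g; 44 (x) x 38 (y) mm, 62 mm high with cap shut. Origin: centre of its foot; z from foot to cap, x from printed front (robot's side) to back; front and back are 22 mm from the origin. Starts upright in either nest, axes along the reader's, 1 to 2 mm of play.
- cart_mid (a point): Middle of the orange-capped cartridge, 30 mm above its foot. Pushed on its front just below the cap it tips over the step, and beyond about 40 degrees it falls by itself. Let the finger rise with the front's upper edge, on the arc about the step: a finger that goes on level slips down the leaning front and jams. Lying, this point is 34 mm and its upper side 57 mm above the worktop.
- cart_cap (a joint): Angle of the orange cap: 0 shut flat, 1.57 upright, 2.09 leaning fully back. Plate 4 mm thick, 34 mm wide, 44 mm from hinge to end of its tab, which points to the front when shut. Hinge line along the cartridge's y, 20 mm behind the origin, 59 mm above the foot. Slightly stiff: the cap stays where it is left and must be pushed all the way down; shut, its top is 62 mm above the foot.
- other: A cartridge of the same size with a green cap, shut, standing upright in the other nest; origin at the centre of its foot. To be left standing.
- cup_blue: Specimen cup with blue lid, 61 mm across, 67 mm high, left of the reader; origin at the centre of its underside. To be left alone.
- cup_yellow: Specimen cup with yellow lid, 61 mm across, 67 mm high, right of the reader; origin at the centre of its underside. To be left alone.
- lab_timer: White lab timer, 60 x 62 x 17 mm, lying to the right of the reader; origin at the centre of its underside. To be left alone.
- red_marker: Red and white marker, 135 mm long, lying to the right of the reader; origin at the centre of its underside. To be left alone.

How it is judged:
By the outcome, as a careful person would: the job done as asked, in the order asked, and still so for the second after the job is handed in, with the robot touching nothing.
It also fails if it takes over 51 s, if anything falls off the work surface, if the arm or the gripper's body presses on something with over 40 N, if the wrist force passes 120 N, or if a joint passes its speed limit or range.

## Working session

There is one attempt and no reset: what is moved stays moved. The work goes in short steps, Python scripts to look and compute and a tool call to move; the robot and the scene stay as the last step left them, time stands still between calls to the robot, and variables do not carry over. Pictures are saved under pics/ and viewed, at most 10 in all, crops included, and the job is handed in when it is done.

```bash
ls; mkdir -p pics; python3 - <<'E'
from bench import bot
import cv2
for n in("side","top"):
    c=bot.camera(n); cv2.imwrite(f"pics/{n}0.png",c["color"][:,:,::-1])
    print({k:v for k,v in c.items() if k!="color"})
print(bot.observe())
E
```

```text
bench.py
pics
{'fx': 507.99260181858955, 'fy': 507.99260181858955, 'cx': 276.7086755607666, 'cy': 212.0873590808829, 'k1': 0.05852192315349632, 'rvec': array([ 1.92104148, -0.52002955,  0.31329903]), 'tvec': array([-0.49891512,  0.14933568,  1.26794543])}
{'fx': 538.173271924127, 'fy': 538.173271924127, 'cx': 273.2811437173993, 'cy': 207.72337934922925, 'k1': -0.18759316377050828, 'rvec': array([ 2.15332405, -1.83014624,  0.34615972]), 'tvec': array([-0.15110766,  0.49336058,  1.80513548])}
{'time': 0.1, 'joints': array([-1.19756427e+00,  1.24420759e-01,  1.65151701e+00,  2.69628518e-05,
        1.36753376e+00, -8.25977012e-02]), 'dq': array([-2.92387880e-05, -2.81044295e-03, -3.76528665e-03,  1.41851148e-03,
        9.23985994e-04,  3.61953839e-04]), 'effort': array([ 1.22382771e-04, -4.24931037e+01, -3.66654432e+01, -5.86864326e-05,
        3.91556634e-03, -7.88360097e-06]), 'position': array([ 0.28589082, -0.58306194,  0.19350048]), 'tcp_rot': array([-3.05853713e+00, -7.09403579e-01,  3.86106317e-04]), 'force': array([ 0.05816668,  0.12804437, -0.39910849]), 'moment': array([ 0.006781  , -0.00313964, -0.00692095]), 'finger_force': 0.0, 'grip_width': 0.9997577907651275}
```
View pics/side0.png

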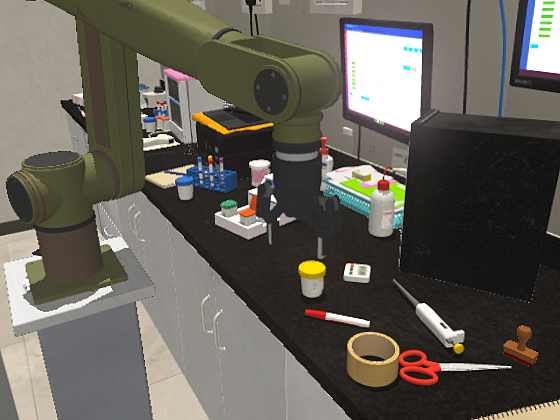

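View pics/top0.png

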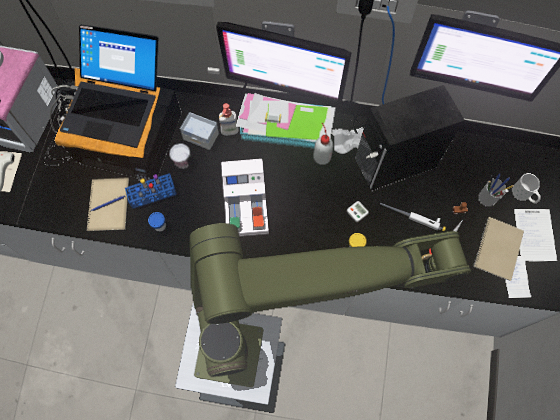

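The orange cartridge is in the right lane (top view about (258,217)), and the reader spans about (222–270, 160–235). I'll zoom in on both views.

```bash
python3 - <<'E'
import cv2,numpy as np
a=cv2.imread("pics/top0.png")[150:245,210:285]
b=cv2.imread("pics/side0.png")[175:250,205:290]
A=cv2.resize(a,None,fx=6,fy=6,interpolation=cv2.INTER_CUBIC)
B=cv2.resize(b,None,fx=4,fy=4,interpolation=cv2.INTER_CUBIC)
o=np.zeros((570,450+340,3),np.uint8);o[:570,:450]=A;o[:300,450:]=B
cv2.imwrite("pics/z0.png",o)
E
```

View pics/z0.png

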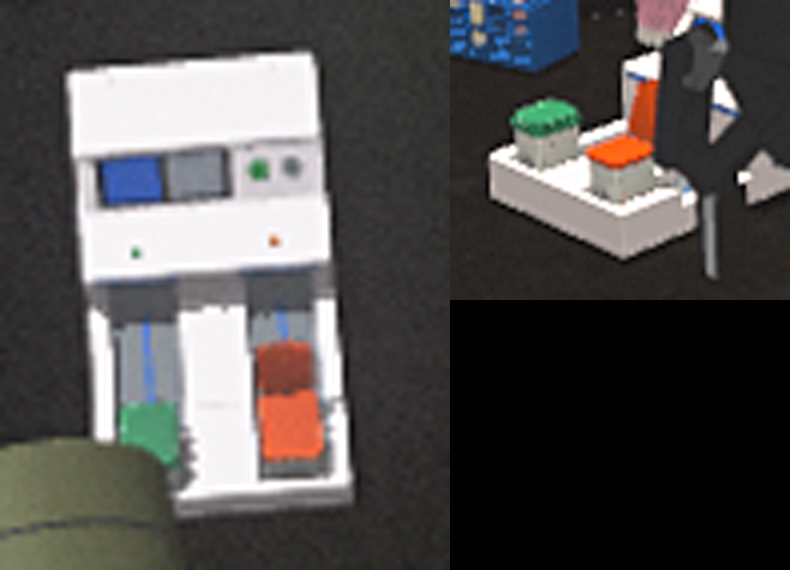

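```bash
cat > h.py <<'E'
import numpy as np,cv2
from scipy.optimize import least_squares
def proj(c,P):
    P=np.atleast_2d(np.array(P,float))
    R=cv2.Rodrigues(np.array(c["rvec"]))[0]
    q=P@R.T+c["tvec"]; s=q[:,:2]/q[:,2:]
    s=s*(1+c["k1"]*(s**2).sum(1,keepdims=True))
    return s*[c["fx"],c["fy"]]+[c["cx"],c["cy"]]
def T(p,L):  # reader mm -> world m
    L=np.atleast_2d(np.array(L,float))/1e3; c,s=np.cos(p[2]),np.sin(p[2])
    return np.c_[p[0]+c*L[:,0]-s*L[:,1],p[1]+s*L[:,0]+c*L[:,1],L[:,2]]
E
cat > fit.py <<'E'
from h import *
from bench import bot
ct,cs=bot.camera("top"),bot.camera("side")
for c in(ct,cs):
    R=cv2.Rodrigues(c["rvec"])[0];print("cam",-R.T@c["tvec"])
L=[[206,76,102],[206,-76,102],[78,76,70],[78,-76,70],[-54,-76,36],[-54,-76,0]]
p=np.array([[67,72],[317,52],[84,281],[332,262],[352,487],[352,503]])/6+[210,150]-.4
L2=[[-54,-76,0],[-54,76,0],[-54,76,36]]
p2=np.array([[625-450,258],[491-450,197],[491-450,150]])/4+[205,175]-.4
f=lambda x:np.r_[(proj(ct,T(x,L))-p).ravel(),(proj(cs,T(x,L2))-p2).ravel()]
r=least_squares(f,[.5,0,0],loss="soft_l1");print(r.x,np.round(f(r.x).reshape(-1,2),1))
r=least_squares(lambda x:(proj(ct,T(x,L))-p).ravel(),r.x);print("top only",r.x)
r=least_squares(lambda x:(proj(cs,T(x,L2))-p2).ravel(),r.x);print("side only",r.x)
E
python3 fit.py
```

```text
cam [-0.18509365 -0.19607911  1.85796814]
cam [-0.09859356 -1.21476587  0.6273167 ]
[0.47918992 0.02450919 0.24893119] [[ 0.2 -0.7]
 [-0.1 -0.8]
 [-0.1 -0.1]
 [ 0.4 -0.4]
 [ 0.2 -0.5]
 [ 0.3  0.1]
 [-0.5  0.3]
 [-0.3 -0.1]
 [-1.1  0.5]]
top only [0.47763628 0.02483989 0.24770499]
side only [0.48139761 0.02469701 0.24459916]
```

```bash
cat > st.py <<'E'
from h import *
import sys
from bench import bot
from scipy.spatial.transform import Rotation as Ro
P0=[.4792,.0245,.2485]
o=bot.observe();R=Ro.from_rotvec(o["tcp_rot"]).as_matrix()
t=np.array(o["position"]);c,s=np.cos(P0[2]),np.sin(P0[2]);A=np.array([[c,s,0],[-s,c,0],[0,0,1]])
rel=A@(t-[P0[0],P0[1],0])*1e3
print("t",o["time"],"TCP reader mm",rel.round(1),"F reader",(A@o["force"]).round(1),"q6",o["joints"][5].round(2),"grip",round(o["grip_width"],2))
print("tool axes in reader\n",(A@R).round(3),"yaw of tool x in reader",np.round(np.arctan2((A@R)[1,0],(A@R)[0,0]),3))
if len(sys.argv)>3:
    print("delta tool m",(R.T@A.T@(np.array(sys.argv[1:4],float)-rel)/1e3).round(4))
E
python3 st.py 45 -42 150
python3 - <<'E'
from h import *
from bench import bot
ct=bot.camera("top");p=[.4792,.0245,.2485]
f=lambda L:((proj(ct,T(p,L))-[210,150]+.4)*6).round(0).tolist()
for a in(1.57,1.8,2.09):print(a,f([[-3.5-44*np.cos(a),-42,67+44*np.sin(a)],[-3.5,-42,67]]))
print(f([[-45.5,-42,67]]))
E
```

```text
t 0.2 TCP reader mm [-336.8 -541.5  193.8] F reader [-0.6 -0.2 -0.7] q6 -0.08 grip 1.0
tool axes in reader
 [[ 0.979  0.206 -0.   ]
 [ 0.206 -0.979  0.001]
 [ 0.    -0.001 -1.   ]] yaw of tool x in reader 0.207
delta tool m [ 0.4764 -0.4102  0.0444]
1.57 [[286.0, 365.0], [288.0, 392.0]]
1.8 [[285.0, 349.0], [288.0, 392.0]]
2.09 [[283.0, 334.0], [288.0, 392.0]]
[[294.0, 458.0]]
```

Careful with the scale: shifts go in units of 25 mm. That gives: -0.039 m is -1.56, 0.03 m is 1.2.

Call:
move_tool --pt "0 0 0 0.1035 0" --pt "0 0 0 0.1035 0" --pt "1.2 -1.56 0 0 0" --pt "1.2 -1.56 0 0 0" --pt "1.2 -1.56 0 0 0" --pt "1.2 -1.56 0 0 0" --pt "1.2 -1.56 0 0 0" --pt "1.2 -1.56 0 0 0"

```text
refused: motion[0]: [0, 0, 0, 0.1035, 0] is too long (schema: maxItems 3). Nothing was moved.
```

The error is about the shape of the input: rows with the three-number parts in brackets of their own. Fixing that and sending the same move.

Call:
move_tool --motion '[[[0,0,0],0.1035,0],[[0,0,0],0.1035,0],[[1.2,-1.56,0],0,0],[[1.2,-1.56,0],0,0],[[1.2,-1.56,0],0,0],[[1.2,-1.56,0],0,0],[[1.2,-1.56,0],0,0],[[1.2,-1.56,0],0,0]]'

```text
time: 1.05
position: [0.4033, -0.3107, 0.1946]
tcp_rot: [3.117, 0.389, 0.001]
force: [0.1, 0.2, -0.3]
grip_width: 0.003
finger_force: 0.0
```

```bash
python3 st.py 45 -42 150
```

```text
t 1.05 TCP reader mm [-156.  -306.2  194.6] F reader [ 0.2  0.1 -0.3] q6 0.56 grip 0.0
tool axes in reader
 [[ 1. -0.  0.]
 [-0. -1. -0.]
 [ 0.  0. -1.]] yaw of tool x in reader -0.0
delta tool m [ 0.2009 -0.2643  0.0446]
```

Call:
move_tool --motion '[[[1.2,-1.56,0],0,0],[[1.2,-1.56,0],0,0],[[1.2,-1.56,0],0,0],[[1.2,-1.56,0],0,0],[[1.2,-1.56,0],0,0],[[1.2,-1.56,0],0,0],[[0,0,0],0,0],[[0,0,0],0,0]]'

```text
time: 1.85
position: [0.5198, -0.0403, 0.1945]
tcp_rot: [3.117, 0.394, -0.001]
force: [0.1, -0.1, 0.5]
grip_width: -0.001
finger_force: 0.0
```

```bash
python3 st.py 45 -42 88
```

```text
t 1.85 TCP reader mm [ 23.4 -72.8 194.5] F reader [ 0.1 -0.1  0.5] q6 1.14 grip -0.0
tool axes in reader
 [[ 1.     0.003 -0.001]
 [ 0.003 -1.    -0.   ]
 [-0.001  0.    -1.   ]] yaw of tool x in reader 0.003
delta tool m [ 0.0217 -0.0308  0.1064]
```

Scaled: 0.04 m is 1.6, -0.031 m is -1.24.

Call:
move_tool --motion '[[[0.88,-1.24,0],0,0],[[0,0,1.6],0,0],[[0,0,1.6],0,0],[[0,0,0.92],0,0],[[0,0,0],0,0]]'

```text
time: 2.35
position: [0.5297, -0.0071, 0.0871]
tcp_rot: [-3.116, -0.386, 0.014]
force: [-1.0, -0.8, 0.1]
grip_width: 0.004
finger_force: 0.0
```

```bash
python3 st.py 30 -42 92; python3 - <<'E'
import cv2,numpy as np
from bench import bot
a=bot.camera("top")["color"][150:245,210:285,::-1]
b=bot.camera("side")["color"][165:250,205:290,::-1]
o=np.zeros((570,790,3),np.uint8);o[:,:450]=cv2.resize(a,None,fx=6,fy=6,interpolation=cv2.INTER_CUBIC);o[:340,450:]=cv2.resize(b,None,fx=4,fy=4,interpolation=cv2.INTER_CUBIC)
cv2.imwrite("pics/z1.png",o)
E
```

```text
t 2.35 TCP reader mm [ 41.1 -43.   87.1] F reader [-1.2 -0.5  0.1] q6 1.21 grip 0.0
tool axes in reader
 [[ 1.    -0.002 -0.008]
 [-0.002 -1.     0.003]
 [-0.008 -0.003 -1.   ]] yaw of tool x in reader -0.002
delta tool m [-0.0112 -0.001  -0.0049]
```

View pics/z1.png

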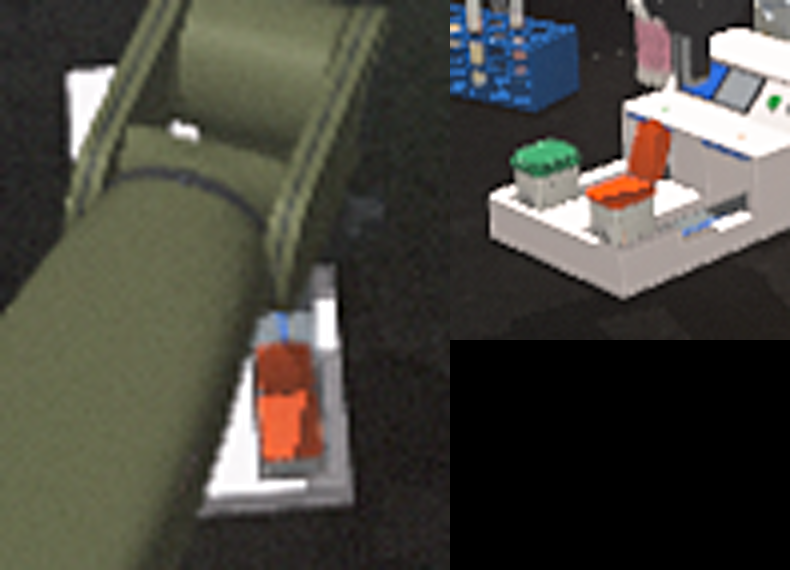

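The cap is still open (side crop about (652,150)), but the gripper isn't where I'd expect it in the side crop. I'll check the full frame against the projected TCP.

```bash
python3 - <<'E'
import cv2,numpy as np
from bench import bot
from h import *
o=bot.observe()
for n in("top","side"):
    c=bot.camera(n);p=proj(c,[o["position"],np.array(o["position"])+[0,0,.07]]);print(n,p)
im=c["color"][:,:,::-1].copy();cv2.imwrite("pics/s2.png",im)
E
```

```text
top [[256.98040528 199.70950337]
 [256.27556785 191.84657252]]
side [[265.19043024 196.27121029]
 [264.44130598 173.20305383]]
```

View pics/s2.png

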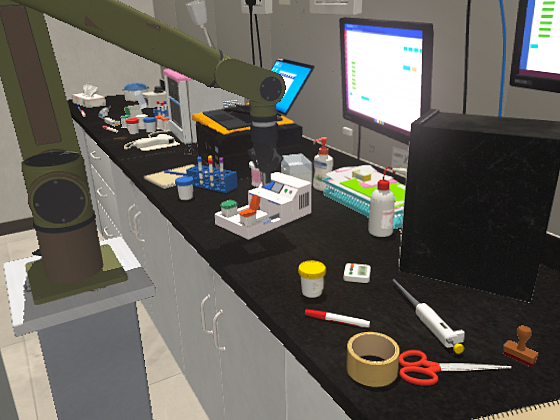

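```bash
python3 st.py; python3 - <<'E'
import cv2
a=cv2.imread("pics/s2.png")[85:245,205:325]
cv2.imwrite("pics/s2z.png",cv2.resize(a[:, :],None,fx=3.7,fy=3.7,interpolation=cv2.INTER_CUBIC))
E
```

```text
t 2.55 TCP reader mm [ 46.3 -44.2  94. ] F reader [-0.2  1.1  0.3] q6 1.21 grip 0.0
tool axes in reader
 [[ 1.    -0.001  0.003]
 [-0.001 -1.    -0.001]
 [ 0.003  0.001 -1.   ]] yaw of tool x in reader -0.001
```

View pics/s2z.png

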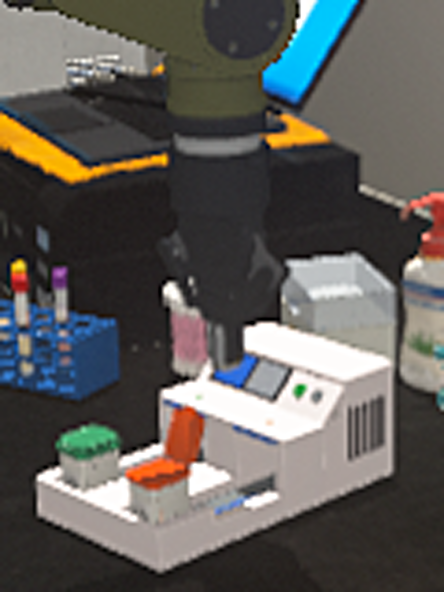

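The fingertip shows at side px about (267,184), over the screen. The cap top is at about (255,195). I'll compare both with their projections.

```bash
python3 - <<'E'
import numpy as np
from bench import bot
from h import *
c=bot.camera("side");p=[.4792,.0245,.2485]
o=bot.observe();print(o["time"],o["position"],proj(c,[o["position"]]))
g=lambda L:proj(c,T(p,L)).round(1).tolist()
print("cap end",g([[11,-42,108.6],[-3.5,-42,67]]))
print("tip at x45 z92,110,130",g([[45,-42,92],[45,-42,110],[45,-42,130]]))
print("panel top back right/left",g([[206,-76,102],[206,76,102],[78,-76,70],[-54,-76,0]]))
print(o["joints"])
from scipy.spatial.transform import Rotation as Ro
# finger visible at (267,184.5)
E
```

```text
2.6 [ 0.5351044  -0.00670107  0.09412947] [[265.61365863 195.42756274]]
cap end [[255.7, 193.8], [252.5, 208.8]]
tip at x45 z92,110,130 [[264.8, 196.1], [264.6, 190.2], [264.4, 183.7]]
panel top back right/left [[311.4, 181.6], [276.8, 170.7], [281.3, 203.1], [247.8, 239.4]]
[-1.12810966e-01 -4.75885166e-02  2.00195403e+00 -7.19243704e-05
  1.18307337e+00  1.21013430e+00]
```

```bash
python3 - <<'E'
import numpy as np,cv2
a=cv2.imread("pics/s2.png")
g=a.astype(int)
for r in range(170,204): print(r,[ "%d,%d"%(g[r,k].mean(),g[r,k,0]-g[r,k,2]) for k in range(255,280,2)])
E
```

```text
170 ['140,-31', '159,-21', '95,-13', '43,0', '48,-3', '48,-2', '49,-1', '50,-3', '49,-1', '46,-2', '42,-4', '35,-4', '34,-3']
171 ['143,-44', '147,-32', '124,-30', '59,-3', '46,-1', '48,-1', '49,-2', '49,-2', '44,-2', '30,-3', '12,-3', '11,-3', '16,-1']
172 ['143,-46', '141,-42', '148,-45', '104,-3', '61,-4', '50,-2', '49,-2', '47,-1', '20,-3', '2,-2', '227,-25', '233,-24', '188,-22']
173 ['143,-44', '137,-43', '150,-50', '126,0', '99,-2', '68,-1', '49,-2', '44,-1', '165,-19', '226,-22', '255,0', '255,0', '254,-3']
174 ['133,-39', '132,-42', '145,-48', '115,-1', '122,-2', '82,-2', '50,-1', '38,0', '255,0', '255,0', '255,0', '254,-2', '252,-4']
175 ['135,-42', '129,-42', '140,-43', '99,-1', '111,-2', '88,-2', '51,-2', '37,-1', '255,0', '254,-2', '252,-3', '252,-3', '253,-3']
176 ['139,-46', '126,-39', '142,-45', '101,-2', '98,-1', '98,-2', '49,0', '40,0', '255,0', '253,-3', '252,-3', '252,-3', '252,-3']
177 ['140,-44', '131,-42', '146,-47', '105,-6', '96,-1', '96,-1', '48,-1', '39,0', '255,0', '254,-2', '252,-3', '252,-3', '252,-3']
178 ['139,-43', '137,-43', '148,-49', '103,-5', '96,
[... 2788 characters left out ...]
5,-167', '86,-120', '82,-143', '159,-17', '157,-14', '151,-14', '161,-12', '243,-15', '255,0', '255,0', '254,-2', '221,-54', '252,-4']
200 ['104,-164', '87,-121', '79,-143', '160,-13', '160,-14', '158,-14', '144,-4', '95,57', '225,-9', '254,-1', '255,0', '255,0', '253,-1']
201 ['103,-163', '87,-124', '76,-132', '162,-9', '160,-15', '160,-14', '162,-21', '103,50', '103,83', '181,-6', '251,-10', '255,0', '255,0']
202 ['101,-161', '87,-124', '89,-85', '163,-12', '160,-15', '160,-14', '161,-16', '157,-6', '133,17', '79,83', '148,19', '244,-16', '255,0']
203 ['98,-156', '86,-130', '121,-60', '161,-14', '159,-14', '160,-14', '160,-15', '165,-19', '168,-23', '134,19', '110,71', '100,47', '213,-15']
```

```bash
python3 - <<'E'
import numpy as np,cv2
from bench import bot
from h import *
from scipy.spatial.transform import Rotation as Ro
c=bot.camera("side");R=Ro.from_rotvec([-3.0585,-.7094,.0004]).as_matrix();t=np.array([.2859,-.5831,.1935])
for b in(0,.013,.03):print(b,proj(c,[t+R@[0,s*.05,-b] for s in(-1,1)]).round(1).tolist())
ct=bot.camera("top")
print(proj(ct,[t,t+[0,0,.1]]))
a=c["color"];b=cv2.imread("pics/s2.png")[:,:,::-1];d=np.abs(a.astype(int)-b).sum(2)>60
print(np.argwhere(d)[:5],d.sum())
E
python3 - <<'E'
import cv2
a=cv2.imread("pics/side0.png")[170:270,240:350]
cv2.imwrite("pics/s0z.png",cv2.resize(a,None,fx=5,fy=5))
E
```

```text
0 [[271.8, 267.6], [322.5, 284.0]]
0.013 [[271.6, 260.9], [322.6, 277.1]]
0.03 [[271.4, 252.1], [322.7, 267.8]]
[[419.87453404 284.50802954]
 [428.02152605 276.59415341]]
[[  0 116]
 [  4 127]
 [  5 126]
 [  5 127]
 [ 11 139]] 250
```

View pics/s0z.png

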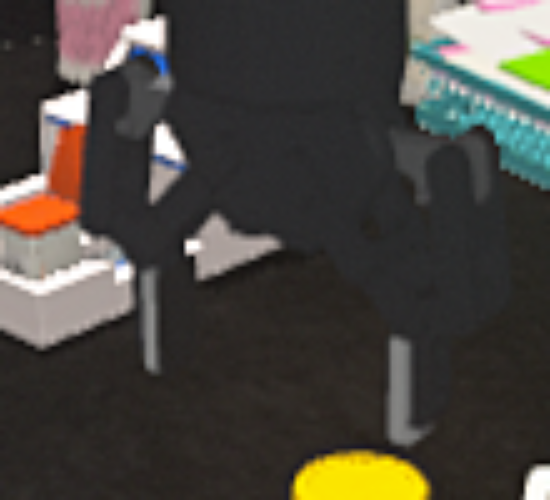

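The fingertips appear about 35 mm higher in the image than the reported TCP projects, both at the start and now. Either the real tip is about 35 mm above the reported TCP, or it is displaced horizontally. I'll descend in clear space, slowly watching the force, to find out.

Scaled: 0.01 m is 0.4.

Call:
move_tool --motion '[[[0,0,0.4],0,0],[[0,0,0.4],0,0],[[0,0,0.4],0,0],[[0,0,0.4],0,0],[[0,0,0],0,0],[[0,0,0],0,0]]'

```text
time: 3.3
position: [0.533, -0.0059, 0.0509]
tcp_rot: [-3.117, -0.39, 0.002]
force: [0.0, -0.2, -0.3]
grip_width: -0.002
finger_force: 0.0
```

```bash
python3 st.py 30 -42 52; python3 - <<'E'
import cv2,numpy as np
from bench import bot
from h import *
o=bot.observe();c=bot.camera("side");print(proj(c,[o["position"]]))
g=c["color"].astype(int);cv2.imwrite("pics/s3.png",c["color"][:,:,::-1])
for r in range(176,214,2): print(r,[ "%d,%d"%(g[r,k].mean(),g[r,k,2]-g[r,k,0]) for k in range(251,281,2)])
E
```

```text
t 3.3 TCP reader mm [ 44.7 -42.7  50.9] F reader [-0.  -0.2 -0.3] q6 1.21 grip -0.0
tool axes in reader
 [[ 1.     0.    -0.001]
 [ 0.    -1.     0.   ]
 [-0.001 -0.    -1.   ]] yaw of tool x in reader 0.0
delta tool m [-0.0147 -0.0007 -0.0011]
[[265.29460967 209.29429796]]
176 ['60,-16', '56,-10', '43,1', '49,0', '48,-1', '46,2', '46,1', '47,-2', '45,-2', '46,-3', '48,-2', '47,-2', '49,-1', '47,-2', '51,0']
178 ['77,-21', '131,-41', '39,2', '46,0', '45,-1', '46,0', '47,-1', '47,0', '49,-3', '47,0', '48,-3', '49,0', '46,-1', '47,-2', '91,-8']
180 ['49,-8', '149,-47', '60,-13', '42,1', '46,-3', '48,0', '48,-2', '46,-2', '48,-2', '48,-1', '49,-2', '47,0', '45,-2', '27,-1', '255,0']
182 ['68,-8', '166,-22', '131,-21', '121,-22', '47,-4', '49,-1', '46,-2', '48,-2', '48,-2', '49,-4', '49,-1', '49,-2', '43,-3', '89,3', '167,-18']
184 ['68,-8', '167,-18', '163,-18', '172,-19', '91,-9', '39,-1', '48,-1', '49,0', '48,-2', '50,-2', '42,-8', '51,-2', '106,3'
[... 1525 characters left out ...]
', '156,-9', '103,52', '102,44']
206 ['89,-149', '82,-120', '83,-124', '91,-137', '97,-6', '163,-16', '158,-17', '159,-15', '158,-15', '163,-15', '161,-17', '160,-17', '162,-15', '164,-16', '166,-19']
208 ['87,-108', '83,-127', '83,-129', '93,-139', '63,9', '159,-15', '159,-16', '159,-15', '161,-14', '165,-15', '163,-16', '161,-16', '160,-15', '161,-14', '162,-15']
210 ['126,-224', '76,-61', '76,-93', '246,-3', '229,-18', '160,-19', '145,-15', '159,-14', '158,-14', '167,-16', '161,-16', '162,-15', '161,-16', '160,-15', '161,-15']
212 ['74,-106', '77,-106', '53,-129', '255,0', '254,-2', '255,0', '242,-13', '238,-14', '144,-14', '169,-16', '161,-16', '161,-16', '163,-16', '167,-15', '152,-12']
```

The image matches a tip about 36–40 mm above the reported TCP, since a horizontal shift would have hit the roof. The tip is therefore at z of about 88, a good height for pushing the cap from behind.

Call:
move_tool --motion '[[[-0.4,0,0],0,0],[[-0.32,0,0],0,0],[[-0.24,0,0],0,0],[[-0.2,0,0],0,0],[[-0.2,0,0],0,0],[[-0.2,0,0],0,0],[[0,0,0],0,0]]'

```text
time: 4.05
position: [0.4951, -0.0157, 0.0516]
tcp_rot: [3.117, 0.389, -0.0]
force: [0.4, -0.2, -0.5]
grip_width: 0.004
finger_force: 0.1
```

```bash
python3 st.py; python3 - <<'E'
import cv2,numpy as np
from bench import bot
a=bot.camera("side")["color"][165:250,205:290,::-1]
b=cv2.imread("pics/s3.png")[165:250,205:290]
cv2.imwrite("pics/s4.png",np.hstack([cv2.resize(i,None,fx=4.6,fy=4.6,interpolation=cv2.INTER_CUBIC) for i in(b,a)]))
E
```

```text
t 4.05 TCP reader mm [  5.5 -42.8  51.6] F reader [ 0.3 -0.3 -0.5] q6 1.18 grip 0.0
tool axes in reader
 [[ 1.  0. -0.]
 [ 0. -1.  0.]
 [-0. -0. -1.]] yaw of tool x in reader 0.0
```

View pics/s4.png

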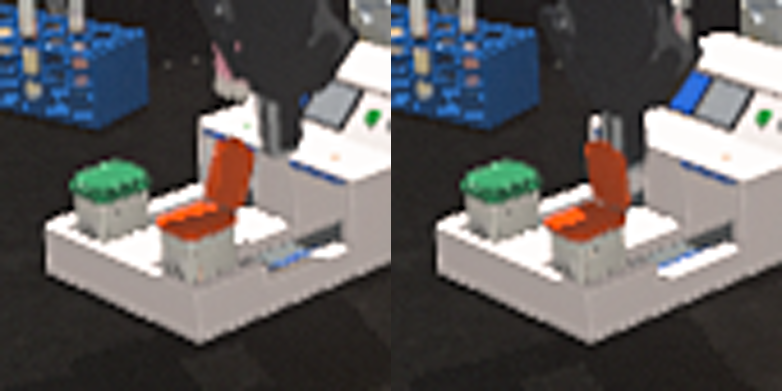

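The side view (cap about (608,170) in the right panel) shows the cap pushed to about upright. I'll carry it forward and down.

Call:
move_tool --motion '[[[-0.2,0,0],0,0],[[-0.2,0,0],0,0],[[-0.2,0,0],0,0],[[-0.2,0,0],0,0],[[-0.2,0,0.08],0,0],[[-0.2,0,0.16],0,0],[[-0.12,0,0.16],0,0],[[0,0,0],0,0]]'

```text
time: 4.9
position: [0.4635, -0.0238, 0.0415]
tcp_rot: [3.117, 0.389, 0.001]
force: [-1.0, 0.5, -0.5]
grip_width: 0.0
finger_force: 0.0
```

```bash
python3 st.py
```

```text
t 4.9 TCP reader mm [-27.1 -43.   41.5] F reader [-0.8  0.8 -0.5] q6 1.16 grip 0.0
tool axes in reader
 [[ 1.  0.  0.]
 [ 0. -1. -0.]
 [ 0.  0. -1.]] yaw of tool x in reader 0.0
```

Call:
move_tool --motion '[[[-0.08,0,0.12],0,0],[[0,0,0.12],0,0],[[0,0,0],0,0]]'

```text
time: 5.2
position: [0.4616, -0.0243, 0.0359]
tcp_rot: [3.117, 0.39, -0.001]
force: [-2.0, 0.3, 5.6]
grip_width: -0.0
finger_force: 2.6
```

```bash
python3 st.py|head -1
```

```text
t 5.2 TCP reader mm [-29.1 -43.   35.9] F reader [-1.9  0.8  5.6] q6 1.15 grip -0.0
```

Call:
move_tool --motion '[[[0,0,0.08],0,0],[[0,0,0],0,0]]'

```text
time: 5.4
position: [0.4624, -0.0244, 0.0358]
tcp_rot: [3.117, 0.39, -0.0]
force: [-5.7, 0.7, 15.5]
grip_width: -0.004
finger_force: 7.8
```

```bash
python3 st.py|head -1; python3 - <<'E'
import cv2,numpy as np
from bench import bot
a=bot.camera("side")["color"][165:250,205:290,::-1]
cv2.imwrite("pics/s5.png",cv2.resize(a,None,fx=5,fy=5,interpolation=cv2.INTER_CUBIC))
E
```

```text
t 5.4 TCP reader mm [-28.3 -43.3  35.8] F reader [-5.3  2.  15.5] q6 1.15 grip -0.0
```

Call:
move_tool --motion '[[[0,0,0.08],0,0],[[0,0,0],0,0]]'

```text
time: 5.65
position: [0.4633, -0.0245, 0.0357]
tcp_rot: [3.117, 0.39, 0.002]
force: [-10.0, 1.8, 25.8]
grip_width: -0.001
finger_force: 13.0
```

```bash
python3 st.py|head -1
```

```text
t 5.65 TCP reader mm [-27.4 -43.6  35.7] F reader [-9.3  4.2 25.8] q6 1.15 grip -0.0
```

Call:
move_tool --motion '[[[0,0,0.08],0,0],[[0,0,0],0,0],[[0,0,0],0,0]]'

```text
time: 5.95
position: [0.4644, -0.0245, 0.0358]
tcp_rot: [3.116, 0.39, 0.004]
force: [-14.5, 2.2, 35.9]
grip_width: 0.001
finger_force: 18.1
```

```bash
python3 st.py|head -1
```

```text
t 5.95 TCP reader mm [-26.4 -43.9  35.8] F reader [-13.5   5.7  35.9] q6 1.15 grip 0.0
```

Call:
move_tool --motion '[[[0,0,-0.24],0,0],[[0,0,-1.2],0,0],[[0,0,-1.2],0,0],[[-0.8,0,0],0,0],[[-1.2,0,0],0,0],[[0,0,0],0,0]]'

```text
time: 6.55
position: [0.4104, -0.0365, 0.0942]
tcp_rot: [-3.117, -0.388, 0.004]
force: [0.6, 0.4, -0.5]
grip_width: -0.001
finger_force: 0.0
```

```bash
python3 st.py|head -1; python3 - <<'E'
import cv2,numpy as np
from bench import bot
a=bot.camera("side")["color"][165:250,205:290,::-1]
b=bot.camera("top")["color"][150:245,210:285,::-1]
o=np.zeros((475,800,3),np.uint8);o[:,:375]=cv2.resize(b,None,fx=5,fy=5,interpolation=cv2.INTER_CUBIC);o[:425,375:]=cv2.resize(a,None,fx=5,fy=5,interpolation=cv2.INTER_CUBIC)
cv2.imwrite("pics/s6.png",o)
E
```

```text
t 6.55 TCP reader mm [-81.7 -42.3  94.2] F reader [ 0.7  0.2 -0.5] q6 1.1 grip -0.0
```

View pics/s6.png

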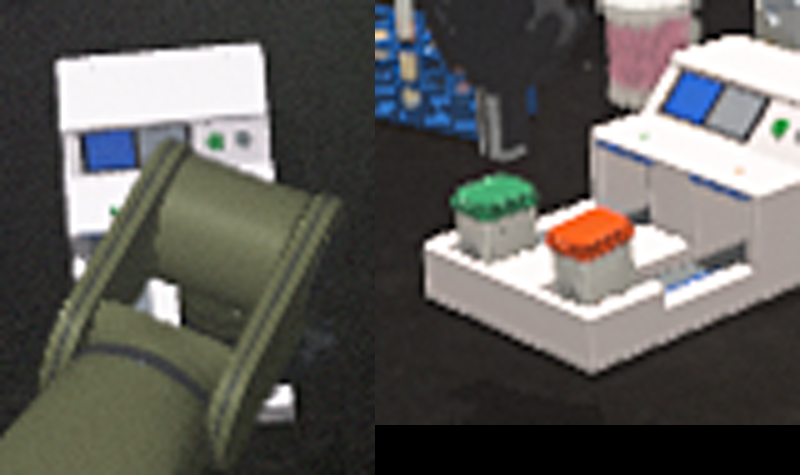

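The picture shows the orange cap shut flat like the green one (side crop about (592,235)). Pressing found contact at reported z 35.8, so the tip is about 34 mm above the reported TCP. Next I'll lower the tip in front of the cartridge and approach.

Scaled: 0.035 m is 1.4, 0.034 m is 1.36.

Call:
move_tool --motion '[[[0,0,1.4],0,0],[[0,0,1.36],0,0],[[0.4,0,0],0,0],[[0.32,0,0],0,0],[[0,0,0],0,0]]'

```text
time: 7.15
position: [0.4338, -0.0321, 0.0287]
tcp_rot: [3.116, 0.391, 0.005]
force: [-0.1, -0.3, -1.1]
grip_width: -0.002
finger_force: 0.1
```

```bash
python3 st.py|head -1
```

```text
t 7.15 TCP reader mm [-57.9 -43.7  28.7] F reader [-0.2 -0.3 -1.1] q6 1.12 grip -0.0
```

Scaled: 0.003 m is 0.12, -0.001 m is -0.04.

Call:
move_tool --motion '[[[0,0,0.04],0,0],[[0.12,0,0],0,0],[[0.12,0,-0.04],0,0],[[0,0,0],0,0]]'

```text
time: 7.55
position: [0.4373, -0.0306, 0.0273]
tcp_rot: [3.117, 0.39, 0.002]
force: [1.4, -0.1, -0.1]
grip_width: 0.002
finger_force: 0.1
```

```bash
python3 st.py|head -1
```

```text
t 7.55 TCP reader mm [-54.2 -43.1  27.3] F reader [ 1.3 -0.4 -0.1] q6 1.13 grip 0.0
```

Call:
move_tool --motion '[[[0.18,0,-0.144],0,0],[[0.18,0,-0.144],0,0],[[0.2,0,-0.12],0,0],[[0,0,0],0,0]]'

```text
time: 7.95
position: [0.4514, -0.0271, 0.0378]
tcp_rot: [3.117, 0.39, 0.003]
force: [0.1, 0.2, -0.1]
grip_width: -0.001
finger_force: 0.1
```

```bash
python3 st.py|head -1
```

```text
t 7.95 TCP reader mm [-39.6 -43.2  37.8] F reader [ 0.2  0.2 -0.1] q6 1.14 grip -0.0
```

```bash
cat > cap.py <<'E'
from h import *
from bench import bot
c=bot.camera("side");h=cv2.cvtColor(c["color"],cv2.COLOR_RGB2HSV)[165:250,225:300]
m=((h[...,0]<12)&(h[...,1]>180)&(h[...,2]>60)); p=np.argwhere(m)
print("orange px n",len(p),"row/col mean",p.mean(0)+[165,225] if len(p) else 0, "min",p.min(0)+[165,225],"max",p.max(0)+[165,225])
P0=[.4792,.0245,.2485]
def pt(th,x,y,z): # cart pt, tipped th about (0,12) from upright at origin(-23.5,8)
    u,w=-23.5+x,8+z-12; co,si=np.cos(th),np.sin(th)
    return [u*co+w*si,-42+y,12-u*si+w*co]
for d in(0,10,20,30,45,90): print(d,proj(c,T(P0,[pt(np.radians(d),x,0,62) for x in(-22,0,22)])).round(1).tolist())
E
python3 cap.py
```

```text
orange px n 62 row/col mean [207.70967742 253.87096774] min [205 249] max [210 260]
0 [[241.1, 212.1], [247.1, 209.9], [253.0, 207.7]]
10 [[243.9, 208.7], [249.8, 207.8], [255.6, 206.9]]
20 [[247.0, 205.8], [252.7, 206.3], [258.2, 206.7]]
30 [[250.4, 203.7], [255.6, 205.4], [260.7, 207.1]]
45 [[255.5, 201.7], [259.7, 205.2], [263.9, 208.7]]
90 [[268.4, 205.9], [268.6, 212.8], [268.8, 219.6]]
```

The cap centroid fits a tilt of about 20°, so it is tipping cleanly. I'll continue the arc.

Careful with the scale: shifts go in units of 25 mm. That gives: 0.0057 m is 0.228, 0.0056 m is 0.224.

Call:
move_tool --motion '[[[0.2,0,-0.1],0,0],[[0.216,0,-0.08],0,0],[[0.216,0,-0.072],0,0],[[0.224,0,-0.04],0,0],[[0.224,0,-0.024],0,0],[[0.228,0,0],0,0],[[0.228,0,0],0,0],[[0,0,0],0,0]]'

```text
time: 8.8
position: [0.488, -0.0175, 0.0448]
tcp_rot: [-3.117, -0.39, -0.0]
force: [-0.1, -0.4, 0.2]
grip_width: 0.002
finger_force: 0.0
```

```bash
python3 st.py|head -1; python3 cap.py|head -1
```

```text
t 8.8 TCP reader mm [ -1.8 -42.9  44.8] F reader [-0.2 -0.3  0.2] q6 1.18 grip 0.0
orange px n 40 row/col mean [210.05 271.1 ] min [205 265] max [218 274]
```

Call:
move_tool --motion '[[[-0.48,0,-0.2],0,0],[[-0.56,0,0],0,0],[[0,0,0],0,0],[[0,0,0.8],0,0],[[0,0,0.8],0,0],[[0,0,0],0,0],[[0,0,0],0,0]]'

```text
time: 9.55
position: [0.462, -0.024, 0.0096]
tcp_rot: [-3.117, -0.39, 0.001]
force: [0.1, 0.5, 0.4]
grip_width: 0.003
finger_force: 0.0
```

```bash
python3 st.py|head -1; python3 cap.py|head -1
python3 - <<'E'
from h import *
from bench import bot
c=bot.camera("side");a=c["color"][:,:,::-1]
cv2.imwrite("pics/s7.png",cv2.resize(a[165:250,205:305],None,fx=7,fy=7,interpolation=cv2.INTER_CUBIC))
E
```

```text
t 9.55 TCP reader mm [-28.6 -42.8   9.6] F reader [0.3 0.4 0.4] q6 1.15 grip 0.0
orange px n 38 row/col mean [211.21052632 272.5       ] min [206 267] max [218 275]
```

Fallen flat: the cap edge spans rows 206–218, as predicted. I'll push along the lane.

Scaled: 0.008 m is 0.32, 0.001 m is 0.04.

Call:
move_tool --motion '[[[0.32,-0.02,0.04],0,0],[[0.32,0,0],0,0],[[0.32,0,0],0,0],[[0.32,0,0],0,0],[[0.32,0,0],0,0],[[0.32,0,0],0,0],[[0.32,0,0],0,0],[[0,0,0],0,0]]'

```text
time: 10.45
position: [0.5175, -0.0096, 0.0089]
tcp_rot: [3.117, 0.39, 0.002]
force: [0.1, -0.4, -0.5]
grip_width: 0.003
finger_force: 0.0
```

```bash
python3 st.py|head -1; python3 cap.py|head -1
```

```text
t 10.45 TCP reader mm [ 28.8 -42.5   8.9] F reader [-0.  -0.5 -0.5] q6 1.2 grip 0.0Traceback (most recent call last):
  File "cap.py", line 5, in <module>
    print("orange px n",len(p),"row/col mean",p.mean(0)+[165,225] if len(p) else 0, "min",p.min(0)+[165,225],"max",p.max(0)+[165,225])
                                                                                          ~~~~~^^^
    return umr_minimum(a, axis, None, out, keepdims, initial, where)
ValueError: zero-size array to reduction operation minimum which has no identity
```

Scaled: 0.005 m is 0.2, 0.004 m is 0.16.

Call:
move_tool --motion '[[[0.2,0,0],0,0],[[0.2,0,0],0,0],[[0.16,0,0],0,0],[[0,0,0],0,0]]'

```text
time: 10.9
position: [0.5305, -0.0063, 0.0089]
tcp_rot: [3.117, 0.39, 0.001]
force: [0.0, -0.6, -0.3]
grip_width: 0.004
finger_force: 0.0
```

```bash
python3 st.py|head -1
```

```text
t 10.9 TCP reader mm [ 42.1 -42.5   8.9] F reader [-0.1 -0.6 -0.3] q6 1.21 grip 0.0
```

Call:
move_tool --motion '[[[0.12,0,0],0,0],[[0.12,0,0],0,0],[[0,0,0],0,0]]'

```text
time: 11.2
position: [0.5352, -0.005, 0.0086]
tcp_rot: [3.117, 0.39, -0.003]
force: [-3.3, -0.8, 1.9]
grip_width: -0.003
finger_force: 1.7
```

```bash
python3 st.py|head -1
```

```text
t 11.2 TCP reader mm [ 47.  -42.4   8.6] F reader [-3.4  0.   1.9] q6 1.21 grip -0.0
```

Call:
move_tool --motion '[[[0.08,0,0],0,0],[[0.04,0,0],0,0],[[0,0,0],0,0]]'

```text
time: 11.5
position: [0.535, -0.005, 0.0085]
tcp_rot: [3.117, 0.391, -0.014]
force: [-13.9, -3.9, 10.9]
grip_width: 0.002
finger_force: 7.2
```

```bash
python3 st.py|head -1
```

```text
t 11.5 TCP reader mm [ 46.8 -42.3   8.5] F reader [-14.4  -0.4  10.9] q6 1.21 grip 0.0
```

Call:
move_tool --motion '[[[0.08,0,0],0,0],[[0,0,0],0,0]]'

```text
time: 11.7
position: [0.5349, -0.005, 0.0085]
tcp_rot: [3.116, 0.392, -0.023]
force: [-20.9, -5.6, 17.4]
grip_width: -0.003
finger_force: 11.1
```

```bash
python3 st.py|head -1
```

```text
t 11.7 TCP reader mm [ 46.7 -42.2   8.5] F reader [-21.6  -0.3  17.4] q6 1.22 grip -0.0
```

Scaled: -0.04 m is -1.6, 0.039 m is 1.56.

Call:
move_tool --motion '[[[-0.32,0,0],0,0],[[-0.8,0,0],0,0],[[0,0,-1.2],0,0],[[0,0,-1.6],0,0],[[-1.2,1.2,-0.8],0,0],[[-1.2,1.56,0],0,0],[[-1.2,1.56,0],0,0],[[-1.2,1.56,0],0,0]]'

```text
time: 12.5
position: [0.4331, -0.184, 0.0995]
tcp_rot: [3.116, 0.391, 0.005]
force: [1.5, -0.8, -0.5]
grip_width: -0.002
finger_force: 0.0
```

Call:
move_tool --motion '[[[-1.2,1.56,0],0,0],[[-1.2,1.56,0],0,0],[[-1.2,1.56,0],0,0],[[-1.2,1.56,0],0,0],[[-1.2,1.56,0],0,0],[[0,0,0],0,0],[[0,0,0],0,0]]'

```text
time: 13.2
position: [0.3355, -0.4094, 0.0987]
tcp_rot: [3.118, 0.386, 0.001]
force: [0.2, 0.7, -0.0]
grip_width: 0.0
finger_force: 0.0
```

```bash
python3 st.py|head -1
python3 - <<'E'
from h import *
from bench import bot
c=bot.camera("side")["color"][:,:,::-1];t=bot.camera("top")["color"][:,:,::-1]
r=lambda i,w,h:cv2.resize(i,(w,h),interpolation=cv2.INTER_CUBIC)
o=np.zeros((600,800,3),np.uint8);o[:380,:300]=r(t[150:245,210:285],300,380);o[:380,300:]=r(c[165:241,205:305],500,380);o[380:,:300]=r(t[140:290,110:400][:,:],300,155)[:220] if 0 else np.pad(r(t[130:280,120:410],300,155),((0,65),(0,0),(0,0)));o[380:,300:680]=r(c[170:345,150:450],380,220)
cv2.imwrite("pics/s8.png",o)
E
```

```text
t 13.2 TCP reader mm [-246.  -385.2   98.7] F reader [ 0.4  0.7 -0. ] q6 0.34 grip 0.0
```

View pics/s8.png

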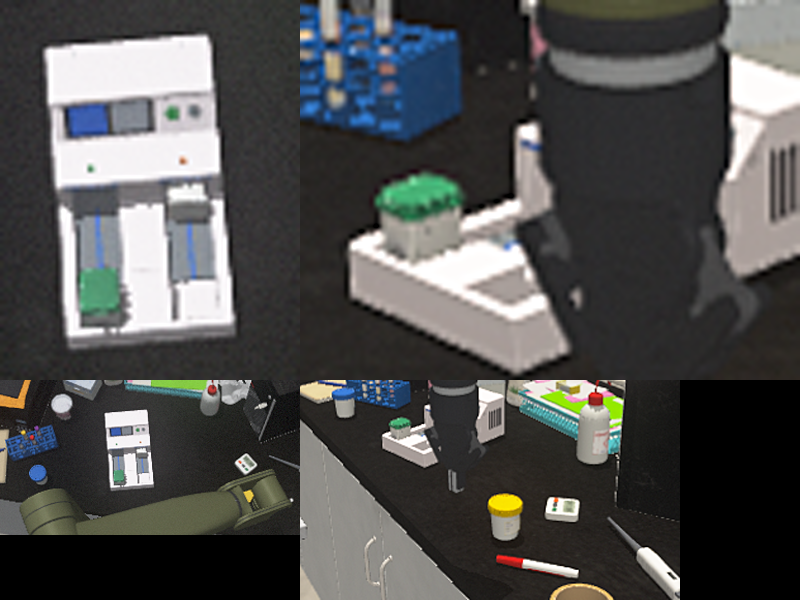

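The final picture shows the cartridge lying in the right bay with its foot just outside (top crop about (188,205)). The green one is standing and the bench items are in place. I'll do one numeric check of the foot, then hand in.

```bash
python3 - <<'E'
from h import *
from bench import bot
c=bot.camera("top");P0=[.4792,.0245,.2485]
for x in(56,60,64):print(x,((proj(c,T(P0,[[x,-42,56],[x,-42,12]]))-[210,150]+.4)*4).round(0).tolist())
g=c["color"].astype(int);print([(int((r-150+.4)*4),int(g[r,257].mean())) for r in range(190,212)])
E
```

```text
56 [[188.0, 205.0], [189.0, 223.0]]
60 [[187.0, 201.0], [189.0, 219.0]]
64 [[187.0, 196.0], [189.0, 215.0]]
[(161, 247), (165, 247), (169, 247), (173, 243), (177, 148), (181, 96), (185, 149), (189, 234), (193, 241), (197, 244), (201, 148), (205, 100), (209, 108), (213, 110), (217, 95), (221, 79), (225, 139), (229, 146), (233, 143), (237, 145), (241, 140), (245, 144)]
```

```bash
python3 -c "
from bench import bot
print(bot.close_job())"
```

```text
the job is handed in; nothing more can be done
None
```

I handed the job in at about 13 s: the cap is shut, and the cartridge lies on its back in the right bay against the stop (foot at about x = 60 mm). In the last pictures the green cartridge was still standing and the bench items were undisturbed; I didn't see the printed code itself, and no verdict came back.

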